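# Lock out the bench isolator

### The job

Lock out the bench supply isolator. Ease its lever anticlockwise (seen from above) all the way round until it comes up against its stop post, without forcing it, then swing the steel hasp under the lever clockwise right out until it stands square to the lever, so that its eye is ready for a padlock. Leave the lever off and the cup, vial, dish, tape and marker where they stand.

Things in the scene. Friction and masses are not known exactly. Their poses are not given: they have to be found in the camera images.
- isolator: Grey switch box, 174 x 154 x 70 mm high, fixed, yaw varies. Origin: centre of underside, z up; x: where the lever points at joint 0. On top: aluminium disc (140 mm diameter, top at 76 mm), steel collar (86 mm diameter, top at 90 mm) with a notch, and a rubber stop post (12 mm diameter, top at 102 mm, 60 mm from the handle axis), set at a different bearing each time. Heights are above the worktop.
- handle_axis (a point): Point on the lever's upright turning axis (over the box's centre), at the lever's mid-height, 103 mm above the worktop. Dry friction of 0.45 N m holds the lever wherever it is left: pushing near its end takes about 6 N; it has no click and does not spring back.
- handle (a joint): Angle of the lever in rad, anticlockwise from above: 0 along the box's +x, 1.57 along its +y. It starts ON, at 0 to 0.2. OFF is where the lever's side meets the stop post, somewhere between 1.17 and 1.97 (it differs each time and is not given): to be felt as the push suddenly stiffens, or read off this joint as it ceases to turn.
- lever_end (a point): Centre of the end face of the black lever, a straight bar 22 mm wide and 22 mm high (92 to 114 mm above the worktop) running from a round hub (48 mm diameter, top at 118 mm) to 95 mm from the axis. The point turns with the lever; x points outward along the lever, y anticlockwise.
- hasp (a joint): Angle of the hasp to the lever in rad, clockwise from above: 0 folded under the lever, 1.6 at its end stop, square to the lever. Its upright pin lies under the lever, 50 mm from the handle axis. It stays where left. If the lever is short of its stop, the hasp's tail jams on the collar at about 0.4 rad and harder pushing only turns the lever back; with the lever home it enters the notch.
- hasp_lug (a point): Centre of the upright steel eye lug at the hasp's outer end, 67 mm from its pin (117 mm from the handle axis when folded), beyond the lever's end: a plate 34 mm long along the hasp, 8 mm thick, from 84 to 112 mm above the worktop, with a 12 mm hole. The hasp's bar, 14 mm wide, lies at 80 to 88 mm. About 1 N at the lug swings it. x axis: outward along the hasp.
- specimen_cup_1: Lidded specimen cup, 63 mm diameter, 71 mm high, beside the box; origin under its centre. Leave alone.
- vial_1: Small brown bottle with white cap, 22 mm wide, 47 mm high; origin under its centre. Leave alone.
- petri_1: Round dish, 61 mm diameter, 13 mm high, beside the box; origin under its centre. Leave alone.
- tape_1: Roll of tape lying flat, 96 mm diameter, 25 mm high; origin under its centre. Leave alone.
- marker_2: Marker pen lying flat, 118 mm long, 13 mm thick; origin under its centre. Leave alone.

How it is judged (in metres and radians):
On the way, in this order (a step that is already met when the one before it is completed fails the run):
1. the lever has been turned to OFF with the hasp still folded in (value of joint handle above 1.05 rad and value of joint hasp below 0.7 rad), for 0.2 s.
2. the hasp has been swung out square to the lever (value of joint hasp above 1.35 rad and value of joint handle above 0.95 rad), for 0.2 s.
At the end, for the whole second after the job is handed in: The lever is off (its joint above 0.95 rad, kept there by the hasp's tail in the notch), the hasp is swung out to at least 1.35 rad from the lever, and both are at rest (all of step 2 and velocity of joint handle between -0.05 and 0.05 rad/s and velocity of joint hasp between -0.05 and 0.05 rad/s); the robot touches nothing.
It fails at once if the isolator is forced: the fingers press on it with more than 30 N (contact force between the fingers and isolator above 30 N).
It fails at once if a bystander is moved by more than 20 mm (distance of any of specimen_cup_1, vial_1, petri_1, tape_1, marker_2 from where it was at the start of the episode above 0.02 m).
It also fails if it takes over 67 s, if anything falls off the work surface, if the arm or the gripper's body presses on something with over 40 N, if the wrist force passes 120 N, or if a joint passes its speed limit or range.

### The arm

A 6-joint arm with a two-finger parallel gripper is mounted at the origin on a cart in front of the work surface, level with it; the furniture and walls round the work are solid. World frame = base frame: x ahead of the robot, y to its left, z up, the work surface at z = 0. Lengths are in m, angles in degrees, forces in N, time in s.
With the tool pointing down it reaches from about 0.35 to 0.925 m from the base axis. Payload 6.4 kg.
Tool frame: the origin (TCP) lies midway between the tips of the shut fingers; the grasp point (between the pads) lies 19 mm behind it; z points along the fingers, y is the line along which they close (so a half turn about z gives the same grasp; the last joint's range is limited). The gripper opens to 94 mm and grips with 3 to 60 N. Pads are 16 mm wide; open, the fingers measure 119 mm over their backs; the gripper's body (75 mm by 177 mm) begins 78 mm behind the grasp point.
Start: joints at [55.514, 14.043, 89.255, -0, 76.702, -9.975], TCP at [0.27, 0.591, 0.205] pointing down, gripper open.
Joint ranges: [-179.41, 179.41], [-58.25, 129.5], [7.25, 145.43], [-54.29, 234.29], [11.92, 165.04], [-157.13, 157.13]. Speed limits (degrees/s): [147.25, 147.25, 180, 180, 180, 180].

### API

Orientations are given as [roll, pitch, yaw] about the fixed x, y, z axes, in that order (R = Rz(yaw) Ry(pitch) Rx(roll)).
In Python, from workcell import robot gives the robot as it stands. The module is installed in compiled form; this text tells all that it offers.
- The arm moves only by the shell command python3 -m inch 'ROWS' [FORCE]. ROWS is JSON, a list of rows, each a list of 7 numbers: the shift along the tool's x, y, z in units of 30 mm (1.0 is 30 mm), then the turn, a rotation vector about the tool's x, y, z in units of 6 degrees (1.0 is 6 degrees), then the opening, from 0 (shut) to 1 (fully open). A call has 1 to 20 rows; each row is the pose to reach, as a shift and turn from the pose commanded when the call began, along the tool's axes at that moment; what a row does not reach only later rows make up. A row lasts 1/12 s, in which the tool goes at most 41.7 mm and 7.16 degrees, less where a joint would pass 70% of its speed; a pose out of reach is approached as far as the arm can. A call with a gripper value outside its range is refused whole. The fingers move at their own pace and stop on an object; FORCE is the grip in N (left out, the last holds). Time passes only in rows, so rows that repeat a pose let the fingers close. It gives the time, the measured TCP pose, the force, the opening and the grip force at its end, in the units of the state.
- robot.observe(): the state, without advancing time (a new reading comes with each control period).
- robot.read_camera(name): name is "scene" or "top"; returns a dict with "img" (384x512x3 uint8, red, green, blue), "vfov" (degrees; the focal length in pixels is half the picture's height over the tangent of half this angle, whatever the lens; pixels are square), "cx", "cy" (the principal point, pixels), "rvec" (rotation vector, rad) and "tvec" (3), from world to camera coordinates, as OpenCV has them. Camera axes: x right, y down, z forward; pixel columns grow to the right and rows downward; lengths in m; the calibration is good to about 2 mm. A picture is of the moment at which its call begins. There is no depth.
- robot.sign_off(): hands the job in; it is judged then, once.
Trained networks look in a picture, given as the dict that the camera call returned (one of the last four; its "shot" number tells which), for a name from the list of things; names that differ only in an ending like _2 or _b are one class to them, and where a whole thing is asked for, a point or a joint stands for the part that bears it (a point fixed in the world has none). Each returns a list of dicts, best first, with "p" (0 to 1); they miss things now and then, are a little off and sometimes report something else, mostly with a low value. They report only what shows in the picture. A call takes as long as a camera call.
- robot.look_for(picture, query): "box" ([centre column, centre row, width, height] in pixels, round what is visible of it).
- robot.cut_out(picture, query): "mask" (384x512 bool, what is visible of it) and "box" ([centre column, centre row, width, height] in pixels, round what is visible of it).
- robot.spot_point(picture, query): "pixel" ([row, column] in pixels: a listed point, or the origin of a listed thing).
The state is a dict: "time_s": time; "q": joint angles; "qd": joint speeds; "tau": joint torques, N m; "eef_pos": TCP position; "tcp_rot": TCP orientation; "ft_force": force on the tool from outside, world axes, zero at the start; "ft_torque": the same for the moment, N m; "finger_gap": opening from 0.0 (shut) to 1.0 (fully open); "gripper_force": force on a finger pad.
Only numpy, scipy, OpenCV 4.12 (cv2) and the standard library are available. Lean on these libraries where they do the work, as an engineer would, in place of code of your own. Each camera call takes 0.05 s, during which the arm holds its last target. There are 200 camera calls.

## Working session

There is one attempt and no reset: what is moved stays moved. The work goes in short steps, Python scripts to look and compute and a shell command to move; the robot and the scene stay as the last step left them, time stands still between calls to the robot, and variables do not carry over. Pictures are saved under pics/ and viewed, at most 10 in all, crops included, and the job is handed in when it is done.

```bash
mkdir -p pics
cat > h.py <<'E'
import numpy as np, cv2
from workcell import robot
def K(c):
    f=c["img"].shape[0]/2/np.tan(np.radians(c["vfov"]/2)); return f
def ray(c,row,col,z):
    f=K(c);R=cv2.Rodrigues(np.array(c["rvec"],float))[0];t=np.array(c["tvec"],float).ravel()
    d=R.T@np.array([(col-c["cx"])/f,(row-c["cy"])/f,1]);o=-R.T@t
    return o+d*(z-o[2])/d[2]
def proj(c,p):
    f=K(c);R=cv2.Rodrigues(np.array(c["rvec"],float))[0];q=R@np.array(p,float)+np.array(c["tvec"],float).ravel()
    return q[1]/q[2]*f+c["cy"],q[0]/q[2]*f+c["cx"]
def save(c,n): cv2.imwrite("pics/"+n,cv2.cvtColor(c["img"],cv2.COLOR_RGB2BGR))
Z=dict(handle_axis=.103,lever_end=.103,hasp_lug=.098)
def spots(c,names):
    for n in names:
        for r in robot.spot_point(c,n)[:2]:
            print(n,round(r["p"],2),np.round(r["pixel"],1),np.round(ray(c,*r["pixel"],Z.get(n,0)),4))
E
python3 - <<'E'
from h import *
s=robot.observe();print(s)
for n in("scene","top"):
    c=robot.read_camera(n);save(c,n+"0.png");print(n,c["vfov"],c["cx"],c["cy"])
    spots(c,["handle_axis","lever_end","hasp_lug","isolator","specimen_cup_1","vial_1","petri_1","tape_1","marker_2"])
E
```

```text
{'time_s': 0.0, 'q': array([ 5.55147597e+01,  1.40827714e+01,  8.93239204e+01,  8.41965824e-04,
        7.67004413e+01, -9.97452603e+00]), 'qd': array([-0.04551279,  0.00733828,  0.09464901, -0.06980826, -0.00205755,
       -0.01981979]), 'tau': array([-3.88088638e-04, -4.15838993e+01, -3.14602804e+01,  6.85038976e-02,
        3.32866539e-02, -1.30752110e-04]), 'eef_pos': array([0.26930647, 0.59093854, 0.20436969]), 'tcp_rot': array([-1.79894628e+02, -1.93631871e-02,  1.55489073e+02]), 'ft_force': array([ 0.06094312,  0.66094346, -0.94288356]), 'ft_torque': array([-0.02607715,  0.01309192,  0.03444694]), 'gripper_force': 0.0, 'finger_gap': 1.0025356095354698}
scene 44.16796087570738 255.39069623665293 191.18721320574159
handle_axis 0.74 [165.9 167.1] [0.3637 0.2032 0.103 ]
handle_axis 0.69 [206.2 290.7] [ 0.5684 -0.1372  0.103 ]
lever_end 0.93 [192.2 312.7] [ 0.653  -0.1287  0.103 ]
hasp_lug 0.51 [190.2 317. ] [ 0.6719 -0.1256  0.098 ]
isolator 0.62 [233.  283.5] [ 0.5506 -0.1355  0.    ]
specimen_cup_1 0.65 [276.1 305.7] [ 0.5097 -0.2888  0.    ]
petri_1 0.77 [259.2 342.9] [ 0.6291 -0.3025  0.    ]
tape_1 0.64 [163.7 169.5] [0.4171 0.3208 0.    ]
marker_2 0.47 [336.4 288.1] [ 0.3658 -0.4014  0.    ]
top 42.01338274613376 262.2290936157271 186.89776951567046
handle_axis 0.8 [171.5 292.6] [ 0.5657 -0.1331  0.103 ]
lever_end 0.78 [141.4 291.5] [ 0.6625 -0.1319  0.103 ]
hasp_lug 0.59 [138.2 289.8] [ 0.6745 -0.1271  0.098 ]
isolator 0.68 [180.2 289.9] [ 0.5602 -0.1299  0.    ]
specimen_cup_1 0.62 [196. 335.] [ 0.5055 -0.2763  0.    ]
petri_1 0.75 [159.1 341.7] [ 0.6298 -0.3036  0.    ]
petri_1 0.16 [222.8 151.8] [0.4245 0.3211 0.    ]
tape_1 0.7 [220.9 149.7] [0.4307 0.3281 0.    ]
marker_2 0.45 [239.4 376.2] [ 0.362  -0.4031  0.    ]
```

Run:
```python
import cv2
a=cv2.imread("pics/top0.png");b=cv2.imread("pics/scene0.png")
a=cv2.resize(a[110:250,220:400],None,fx=3,fy=3,interpolation=2);b=cv2.resize(b[120:330,230:390],None,fx=2,fy=2,interpolation=2)
import numpy as np
o=np.zeros((420,540+320,3),np.uint8);o[:,:540]=a;o[:,540:]=b
cv2.imwrite("pics/c0.png",cv2.resize(o,(800,391)))
```

```text
(no output)
```

View pics/c0.png

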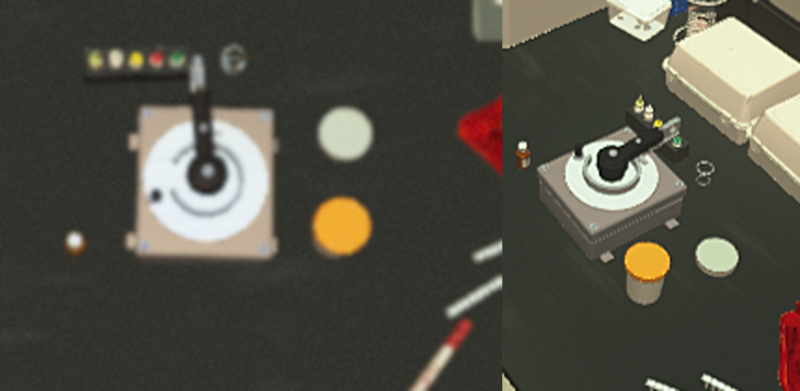

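```bash
cat >> h.py <<'E'
from scipy.spatial.transform import Rotation as Ro
def rel(p,yaw):
    """row to reach world p with tool down at yaw(deg), from measured pose"""
    s=robot.observe();R=Ro.from_euler("xyz",s["tcp_rot"],degrees=True);T=Ro.from_euler("xyz",[180,0,yaw],degrees=True)
    d=R.inv().apply(np.array(p)-s["eef_pos"])/.03; w=np.degrees((R.inv()*T).as_rotvec())/6
    print(np.round(d,2),np.round(w,2))
E
python3 - <<'E'
from h import *
c=robot.read_camera("top")
def cp(x,y): return 110+y/2.79,220+x/2.79
for n,q,z in(("hub",(207,172),.118),("post",(156,195),.102),("disc",(206,180),.076),("lug",(197,72),.105),("vial",(75,242),.047),("bl",(138,257),.07),("br",(274,257),.07),("tl",(138,108),.07),("tr",(273,108),.07),("rackR",(186,60),.05),("rackL",(85,62),.05)):
    print(n,ray(c,*cp(*q),z).round(4))
m=robot.cut_out(c,"isolator")
for r in m[:1]:
    print(r["p"],cv2.minAreaRect(np.argwhere(r["mask"])[:,::-1].astype(np.float32)))
rel([.63,-.165,.16],90)
E
```

```text
hub [ 0.5617 -0.137   0.118 ]
post [ 0.5399 -0.081   0.102 ]
disc [ 0.5621 -0.1384  0.076 ]
lug [ 0.6802 -0.1294  0.105 ]
vial [0.4981 0.0107 0.047 ]
bl [ 0.476  -0.0605  0.07  ]
br [ 0.4742 -0.2128  0.07  ]
tl [ 0.6489 -0.063   0.07  ]
tr [ 0.647  -0.2175  0.07  ]
rackR [ 0.7119 -0.1202  0.05  ]
rackL [ 0.7109 -0.0022  0.05  ]
0.63 ((343.0000305175781, 157.50001525878906), (17.677669525146484, 17.677669525146484), 45.0)
[-21.39 -17.96   1.51] [-0.   -0.   10.91]
```

```bash
python3 -m inch '[[-21.8,-18.1,0,0,0,10.9,0],[-21.8,-18.1,0,0,0,10.9,0],[-21.8,-18.1,0,0,0,10.9,0],[-21.8,-18.1,0,0,0,10.9,0],[-21.8,-18.1,0,0,0,10.9,0],[-21.8,-18.1,0,0,0,10.9,0],[-21.8,-18.1,0,0,0,10.9,0],[-21.8,-18.1,0,0,0,10.9,0],[-21.8,-18.1,0,0,0,10.9,0],[-21.8,-18.1,0,0,0,10.9,0],[-21.8,-18.1,0,0,0,10.9,0],[-21.8,-18.1,0,0,0,10.9,0],[-21.8,-18.1,0,0,0,10.9,0],[-21.8,-18.1,0,0,0,10.9,0],[-21.8,-18.1,0,0,0,10.9,0],[-21.8,-18.1,0,0,0,10.9,0],[-21.8,-18.1,0,0,0,10.9,0],[-21.8,-18.1,0,0,0,10.9,0],[-21.8,-18.1,0,0,0,10.9,0],[-21.8,-18.1,0,0,0,10.9,0]]' 20
python3 -c "
from h import *
rel([.64,-.175,.16],90);rel([.64,-.175,.1],90)"
```

```text
time_s: 2.77
eef_pos: [0.6328, -0.161, 0.2055]
tcp_rot: [180.0, 0.0, 90.1]
ft_force: [0.3, 0.5, 0.3]
finger_gap: 0.004
gripper_force: 0.0
[-0.47  0.24  1.52] [0.   0.   0.01]
[-0.47  0.24  3.52] [0.   0.   0.01]
```

```bash
python3 -m inch '[[-0.5,0.2,0,0,0,0,0],[-0.5,0.2,0,0,0,0,0],[-0.5,0.2,1.5,0,0,0,0],[-0.5,0.2,2.6,0,0,0,0],[-0.5,0.2,3.5,0,0,0,0],[-0.5,0.2,3.5,0,0,0,0],[-0.5,0.2,3.5,0,0,0,0]]'
python3 - <<'E'
from h import *
o=np.zeros((420,860,3),np.uint8)
c=robot.read_camera("top");o[:,:540]=cv2.resize(c["img"][110:250,220:400,::-1],None,fx=3,fy=3,interpolation=2)
c=robot.read_camera("scene");o[:,540:]=cv2.resize(c["img"][120:330,230:390,::-1],None,fx=2,fy=2,interpolation=2)
cv2.imwrite("pics/c1.png",cv2.resize(o,(800,391)))
E
```

```text
time_s: 3.35
eef_pos: [0.637, -0.1725, 0.0993]
tcp_rot: [-179.8, -0.1, 90.1]
ft_force: [0.5, -1.4, 0.5]
finger_gap: 0.005
gripper_force: 0.0
```

View pics/c1.png

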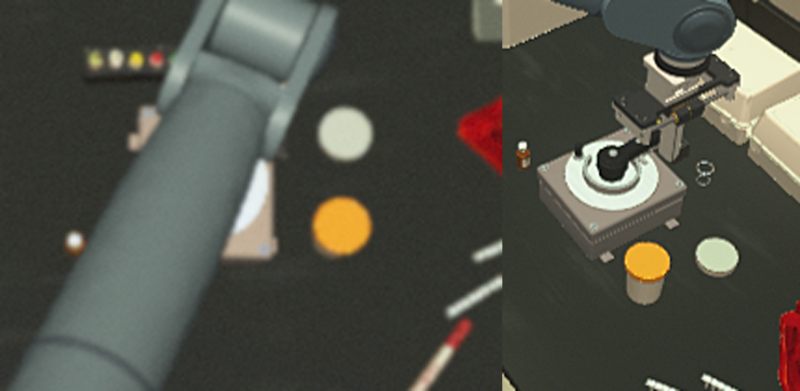

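```bash
cat >> h.py <<'E'
A=np.array([.563,-.137])
def tab(base,byaw,ths,r=.075,off=.019,z=None):
    b=np.radians(byaw);X=np.array([np.cos(b),np.sin(b)]);Y=np.array([np.sin(b),-np.cos(b)])
    for t in ths:
        a=np.radians(t);p=A+r*np.array([np.cos(a),np.sin(a)])+off*np.array([np.sin(a),-np.cos(a)])-base[:2]
        print(t,round(p@X/.03,2),round(p@Y/.03,2),round(-(t+90-byaw)/6,2))
E
python3 -c "
from h import *
tab(np.array([.637,-.1725]),90,range(0,84,4))"
```

```text
0 0.55 0.03 0.0
4 0.73 0.07 -0.67
8 0.9 0.1 -1.33
12 1.08 0.11 -2.0
16 1.26 0.11 -2.67
20 1.44 0.1 -3.33
24 1.62 0.07 -4.0
28 1.8 0.04 -4.67
32 1.97 -0.01 -5.33
36 2.14 -0.07 -6.0
40 2.31 -0.14 -6.67
44 2.46 -0.23 -7.33
48 2.62 -0.32 -8.0
52 2.76 -0.43 -8.67
56 2.9 -0.54 -9.33
60 3.03 -0.67 -10.0
64 3.15 -0.8 -10.67
68 3.26 -0.94 -11.33
72 3.37 -1.09 -12.0
76 3.46 -1.25 -12.67
80 3.54 -1.41 -13.33
```

```bash
python3 -m inch '[[0.3,0,0,0,0,0,0],[0.55,0.03,0,0,0,0,0],[0.65,0.05,0,0,0,-0.3,0],[0.73,0.07,0,0,0,-0.7,0],[0.82,0.09,0,0,0,-1,0],[0.9,0.1,0,0,0,-1.3,0],[1.08,0.11,0,0,0,-2,0],[1.26,0.11,0,0,0,-2.7,0],[1.26,0.11,0,0,0,-2.7,0]]'
python3 -m inch '[[0,0,0,0,0,0,0]]'
```

```text
time_s: 4.2
eef_pos: [0.6431, -0.1364, 0.1024]
tcp_rot: [179.8, 0.3, 106.5]
ft_force: [2.2, -4.2, -1.0]
finger_gap: 0.008
gripper_force: 1.9
time_s: 4.28
eef_pos: [0.643, -0.1364, 0.1023]
tcp_rot: [179.8, 0.2, 106.3]
ft_force: [2.3, -3.7, -0.6]
finger_gap: 0.006
gripper_force: 1.9
```

```bash
python3 -c "
from h import *
tab(np.array([.6403,-.1347]),106,range(20,88,4))"
```

```text
20 0.18 0.04 -0.67
24 0.36 0.07 -1.33
28 0.54 0.08 -2.0
32 0.72 0.08 -2.67
36 0.9 0.07 -3.33
40 1.07 0.04 -4.0
44 1.25 0.01 -4.67
48 1.42 -0.04 -5.33
52 1.59 -0.1 -6.0
56 1.76 -0.18 -6.67
60 1.92 -0.26 -7.33
64 2.07 -0.35 -8.0
68 2.22 -0.46 -8.67
72 2.35 -0.57 -9.33
76 2.48 -0.7 -10.0
80 2.61 -0.83 -10.67
84 2.72 -0.97 -11.33
```

```bash
python3 -m inch '[[0.18,0.04,0,0,0,-0.7,0],[0.36,0.07,0,0,0,-1.3,0],[0.54,0.08,0,0,0,-2,0],[0.72,0.08,0,0,0,-2.7,0],[0.9,0.07,0,0,0,-3.3,0],[1.07,0.04,0,0,0,-4,0],[1.25,0.01,0,0,0,-4.7,0],[1.42,-0.04,0,0,0,-5.3,0],[1.59,-0.1,0,0,0,-6,0],[1.76,-0.18,0,0,0,-6.7,0],[1.92,-0.26,0,0,0,-7.3,0],[2.07,-0.35,0,0,0,-8,0],[2.22,-0.46,0,0,0,-8.7,0],[2.35,-0.57,0,0,0,-9.3,0],[2.35,-0.57,0,0,0,-9.3,0]]'
python3 -c "
from h import *
B=np.radians(106);P=np.array([.6403,-.1347])+.03*(2.35*np.array([np.cos(B),np.sin(B)])-.57*np.array([np.sin(B),-np.cos(B)]));print(P)
tab(P,161.8,range(72,104,2))
c=robot.read_camera('top');spots(c,['lever_end','hasp_lug','handle_axis']);c=robot.read_camera('scene');spots(c,['lever_end','hasp_lug','handle_axis'])
save(c,'s2.png');cv2.imwrite('pics/c2.png',cv2.resize(c['img'][130:270,200:380,::-1],None,fx=4,fy=4,interpolation=2))"
```

```text
time_s: 5.53
eef_pos: [0.6078, -0.0717, 0.1029]
tcp_rot: [179.8, 0.4, 162.2]
ft_force: [5.7, 1.0, 0.1]
finger_gap: 0.003
gripper_force: 2.1
[ 0.60442999 -0.07164445]
72 0.01 0.0 -0.03
74 0.09 0.02 -0.37
76 0.18 0.04 -0.7
78 0.27 0.05 -1.03
80 0.36 0.06 -1.37
82 0.45 0.07 -1.7
84 0.54 0.08 -2.03
86 0.63 0.08 -2.37
88 0.72 0.08 -2.7
90 0.81 0.07 -3.03
92 0.9 0.06 -3.37
94 0.99 0.05 -3.7
96 1.08 0.04 -4.03
98 1.17 0.02 -4.37
100 1.25 0.0 -4.7
102 1.34 -0.02 -5.03
handle_axis 0.84 [168.  291.7] [ 0.5768 -0.1305  0.103 ]
lever_end 0.92 [180.5 279.8] [ 0.6047 -0.0376  0.103 ]
hasp_lug 0.54 [180.9 273.8] [ 0.5926 -0.025   0.098 ]
handle_axis 0.77 [205.5 289.6] [ 0.5675 -0.1334  0.103 ]
```

View pics/c2.png

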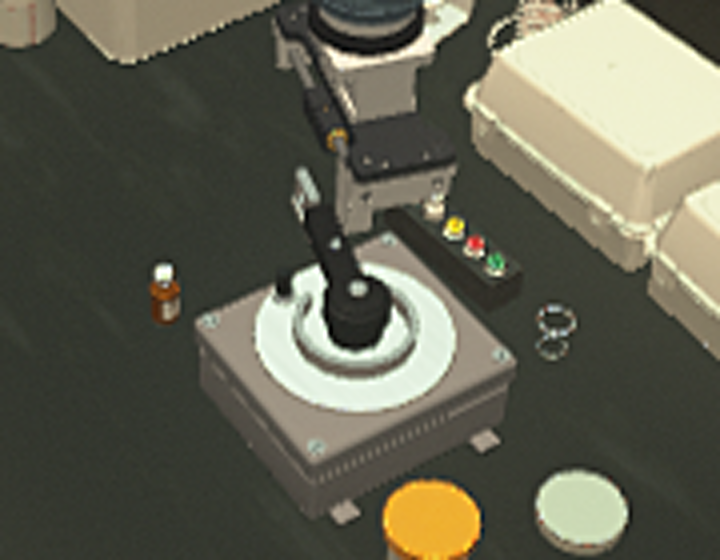

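```bash
python3 -m inch '[[0.09,0.02,0,0,0,-0.4,0],[0.18,0.04,0,0,0,-0.7,0],[0.27,0.05,0,0,0,-1,0],[0.36,0.06,0,0,0,-1.4,0],[0.45,0.07,0,0,0,-1.7,0],[0.54,0.08,0,0,0,-2,0],[0.63,0.08,0,0,0,-2.4,0],[0.72,0.08,0,0,0,-2.7,0],[0.72,0.08,0,0,0,-2.7,0]]'
python3 -m inch '[[0.09,0.02,0,0,0,-0.3,0],[0.09,0.02,0,0,0,-0.3,0]]'
python3 -m inch '[[0.09,0.02,0,0,0,-0.3,0],[0.09,0.02,0,0,0,-0.3,0]]'
```

```text
time_s: 6.68
eef_pos: [0.5877, -0.0628, 0.1026]
tcp_rot: [179.9, 0.4, 178.3]
ft_force: [4.9, 3.5, 1.8]
finger_gap: 0.006
gripper_force: 2.6
time_s: 6.85
eef_pos: [0.585, -0.0621, 0.1026]
tcp_rot: [179.9, 0.4, -179.9]
ft_force: [5.2, 4.4, 0.9]
finger_gap: 0.007
gripper_force: 2.7
time_s: 7.02
eef_pos: [0.5823, -0.0614, 0.1026]
tcp_rot: [179.9, 0.4, -178.1]
ft_force: [5.6, 3.5, 1.1]
finger_gap: 0.001
gripper_force: 2.8
```

```bash
for i in 1; do python3 -m inch '[[0.09,0.01,0,0,0,-0.3,0],[0.09,0.01,0,0,0,-0.3,0]]'; python3 -m inch '[[0.06,0.01,0,0,0,-0.2,0],[0.06,0.01,0,0,0,-0.2,0]]';python3 -m inch '[[0.06,0.01,0,0,0,-0.2,0],[0.06,0.01,0,0,0,-0.2,0]]'; done | grep -E "pos|force|rot"
```

```text
eef_pos: [0.5803, -0.061, 0.1026]
tcp_rot: [179.9, 0.5, -176.3]
ft_force: [8.3, 6.8, 0.8]
gripper_force: 4.2
eef_pos: [0.5802, -0.0608, 0.1028]
tcp_rot: [179.9, 0.8, -175.2]
ft_force: [13.6, 6.8, -4.8]
gripper_force: 7.2
eef_pos: [0.58, -0.0607, 0.1029]
tcp_rot: [180.0, 1.0, -174.0]
ft_force: [20.1, 7.6, -8.8]
gripper_force: 10.2
```

```bash
python3 -m inch '[[-0.2,0,0,0,0,0,0],[-0.8,0,0,0,0,0,0],[-1.2,0,0,0,0,0,0],[-1.2,0,-1,0,0,0,0],[-1.2,0,-2,0,0,0,0],[-1.2,0,-2.5,0,0,0,0],[-1.2,0,-2.5,0,0,0,0]]'
python3 - <<'E'
from h import *
for n in('top','scene'):
    c=robot.read_camera(n);spots(c,['lever_end','hasp_lug','handle_axis'])
    cv2.imwrite(f'pics/c3{n}.png',cv2.resize(c['img'][110:250,200:380,::-1],None,fx=4,fy=4,interpolation=2))
    t=np.radians(93)
    for r in(.095,.117): print(np.round(proj(c,[*(A+r*np.array([np.cos(t),np.sin(t)])),.1]),1))
E
```

```text
time_s: 8.1
eef_pos: [0.6119, -0.0588, 0.1806]
tcp_rot: [-179.8, 0.4, -173.9]
ft_force: [0.1, -0.5, 0.9]
finger_gap: 0.004
gripper_force: 0.0
hasp_lug 0.58 [195.2 334.9] [ 0.4904 -0.2617  0.098 ]
handle_axis 0.7 [170.6 291.1] [ 0.5686 -0.1285  0.103 ]
[174.5 263.3]
[174.9 256.2]
lever_end 0.77 [187.  267.5] [ 0.5596 -0.0397  0.103 ]
lever_end 0.25 [186.  262.8] [ 0.5508 -0.0287  0.103 ]
hasp_lug 0.57 [185.4 258.4] [ 0.5448 -0.0154  0.098 ]
handle_axis 0.56 [204.5 292.5] [ 0.5764 -0.1348  0.103 ]
[188.5 267.5]
[184.2 262.8]
```

View pics/c3scene.png

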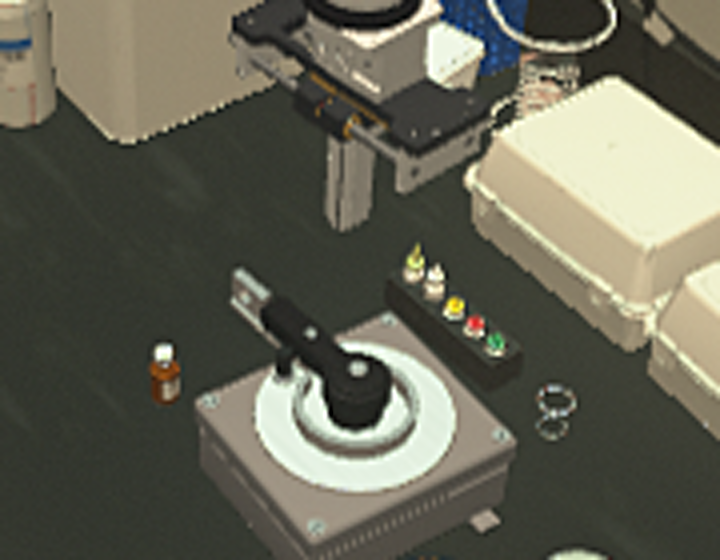

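View pics/c3top.png

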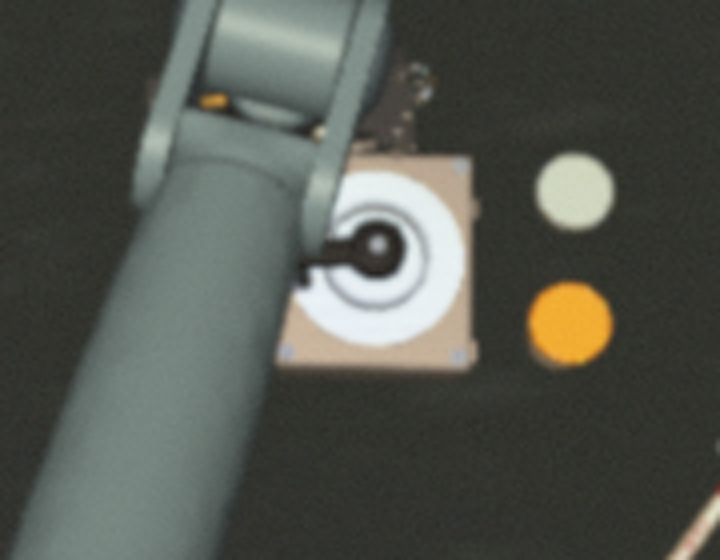

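```bash
cat >> h.py <<'E'
TH=94.5
def hasp(base,byaw,phis,r=.069,off=.012):
    b=np.radians(byaw);X=np.array([np.cos(b),np.sin(b)]);Y=np.array([np.sin(b),-np.cos(b)]);a=np.radians(TH)
    pin=A+.05*np.array([np.cos(a),np.sin(a)])
    for f in phis:
        a=np.radians(TH-f);q=pin+r*np.array([np.cos(a),np.sin(a)])+off*np.array([-np.sin(a),np.cos(a)]);p=q-base[:2]
        print(f,round(p@X/.03,2),round(p@Y/.03,2),round(-(TH-f+90-byaw)/6,2),q.round(4))
E
python3 -c "
from h import *
rel([.522,-.019,.18],184.5)
print(robot.observe()['q'])"
```

```text
[ 2.74  1.61 -0.19] [ 0.01 -0.02  0.26]
[-1.60947732e+01  1.07354564e+01  9.65159778e+01  2.59050899e-03
  7.28963888e+01 -1.12179131e+02]
```

```bash
python3 -m inch '[[1,0.6,0,0,0,0.1,0],[2,1.2,0,0,0,0.2,0],[2.8,1.6,0,0,0,0.3,0],[2.8,1.6,0,0,0,0.3,0],[2.8,1.6,1,0,0,0.3,0],[2.8,1.6,2,0,0,0.3,0],[2.8,1.6,2.8,0,0,0.3,0],[2.8,1.6,2.8,0,0,0.3,0],[2.8,1.6,2.8,0,0,0.3,0]]'
python3 - <<'E'
from h import *
s=robot.observe();hasp(s["eef_pos"],184.5,range(-4,84,4))
c=robot.read_camera('scene');spots(c,['lever_end','hasp_lug'])
cv2.imwrite(f'pics/c4.png',cv2.resize(c['img'][110:250,200:380,::-1],None,fx=4,fy=4,interpolation=2))
E
```

```text
time_s: 9.25
eef_pos: [0.5203, -0.0198, 0.0905]
tcp_rot: [179.9, -0.2, -175.7]
ft_force: [-0.6, -0.1, 0.1]
finger_gap: 0.003
gripper_force: 0.0
-4 -0.55 -0.07 -0.67 [ 0.537  -0.0207]
0 -0.71 -0.04 -0.0 [ 0.5417 -0.0193]
4 -0.87 -0.02 0.67 [ 0.5465 -0.0183]
8 -1.04 -0.01 1.33 [ 0.5513 -0.0176]
12 -1.2 -0.01 2.0 [ 0.5562 -0.0172]
16 -1.36 -0.02 2.67 [ 0.5611 -0.0171]
20 -1.52 -0.04 3.33 [ 0.566  -0.0175]
24 -1.68 -0.08 4.0 [ 0.5708 -0.0181]
28 -1.84 -0.12 4.67 [ 0.5756 -0.0191]
32 -1.99 -0.18 5.33 [ 0.5803 -0.0204]
36 -2.14 -0.24 6.0 [ 0.5849 -0.0221]
40 -2.28 -0.32 6.67 [ 0.5894 -0.024 ]
44 -2.42 -0.41 7.33 [ 0.5937 -0.0263]
48 -2.55 -0.5 8.0 [ 0.5979 -0.0288]
52 -2.68 -0.61 8.67 [ 0.6018 -0.0317]
56 -2.8 -0.72 9.33 [ 0.6056 -0.0348]
60 -2.9 -0.84 10.0 [ 0.6091 -0.0382]
64 -3.0 -0.97 10.67 [ 0.6124 -0.0418]
68 -3.1 -1.11 11.33 [ 0.6155 -0.0456]
72 -3.18 -1.25 12.0 [ 0.6182 -0.0497]
76 -3.25 -1.39 12.67 [ 0.6207 -0.0539]
80 -3.31 -1.55 13.33 [ 0.6229 -0.0583]
lever_end 0.57 [185.2 265.1] [ 0.5582 -0.0297  0.103 ]
lever_end 0.56 [231.1 286.6] [ 0.5051 -0.2025  0.103 ]
hasp_lug 0.53 [185.4 261. ] [ 0.551  -0.0196  0.098 ]
```

View pics/c4.png

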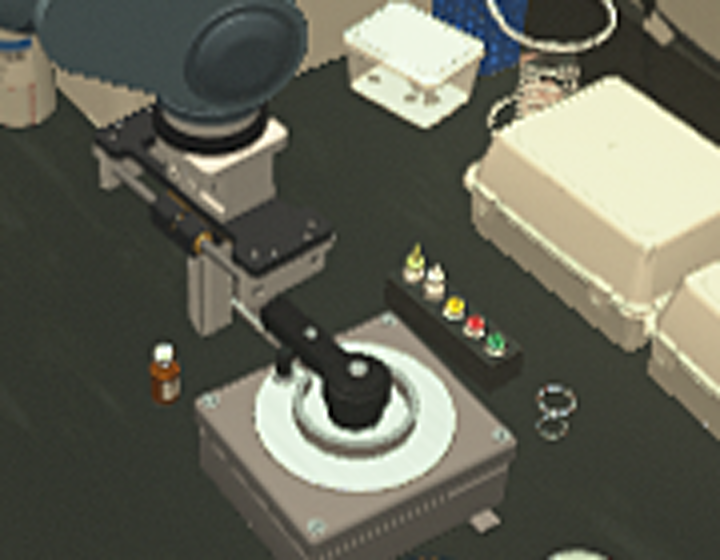

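```bash
python3 -m inch '[[0,0,-0.15,0,0,0,0],[-0.3,0,-0.15,0,0,0,0],[-0.55,-0.05,-0.15,0,0,-0.5,0],[-0.71,-0.04,-0.15,0,0,0,0],[-0.87,-0.02,-0.15,0,0,0.7,0],[-1.04,-0.01,-0.15,0,0,1.3,0],[-1.2,-0.01,-0.15,0,0,2,0],[-1.36,-0.02,-0.15,0,0,2.7,0],[-1.36,-0.02,-0.15,0,0,2.7,0]]'
python3 -c "
from h import *
B=np.radians(184.5);P=np.array([.5203,-.0198])+.03*(-1.36*np.array([np.cos(B),np.sin(B)])-.02*np.array([np.sin(B),-np.cos(B)]));print(P)
hasp(P,168.5,range(20,96,4))
c=robot.read_camera('scene');spots(c,['lever_end','hasp_lug']);print(robot.observe()['ft_force'])
cv2.imwrite(f'pics/c5.png',cv2.resize(c['img'][110:250,200:380,::-1],None,fx=4,fy=4,interpolation=2))"
```

```text
time_s: 10.15
eef_pos: [0.5633, -0.0175, 0.0971]
tcp_rot: [180.0, 0.1, 168.0]
ft_force: [-0.6, -0.3, 0.3]
finger_gap: 0.006
gripper_force: 0.0
[ 0.5610213  -0.01719702]
20 -0.16 0.02 0.67 [ 0.566  -0.0175]
24 -0.33 0.04 1.33 [ 0.5708 -0.0181]
28 -0.49 0.03 2.0 [ 0.5756 -0.0191]
32 -0.65 0.02 2.67 [ 0.5803 -0.0204]
36 -0.81 0.0 3.33 [ 0.5849 -0.0221]
40 -0.97 -0.03 4.0 [ 0.5894 -0.024 ]
44 -1.13 -0.08 4.67 [ 0.5937 -0.0263]
48 -1.28 -0.14 5.33 [ 0.5979 -0.0288]
52 -1.43 -0.2 6.0 [ 0.6018 -0.0317]
56 -1.57 -0.28 6.67 [ 0.6056 -0.0348]
60 -1.71 -0.37 7.33 [ 0.6091 -0.0382]
64 -1.84 -0.46 8.0 [ 0.6124 -0.0418]
68 -1.97 -0.57 8.67 [ 0.6155 -0.0456]
72 -2.08 -0.68 9.33 [ 0.6182 -0.0497]
76 -2.19 -0.8 10.0 [ 0.6207 -0.0539]
80 -2.29 -0.93 10.67 [ 0.6229 -0.0583]
84 -2.38 -1.07 11.33 [ 0.6247 -0.0628]
88 -2.47 -1.21 12.0 [ 0.6263 -0.0674]
92 -2.54 -1.35 12.67 [ 0.6275 -0.0722]
lever_end 0.88 [186.7 263.2] [ 0.5501 -0.0317  0.103 ]
hasp_lug 0.5 [184.8 266.6] [ 0.5658 -0.0266  0.098 ]
[-0.0084625  -0.02473344  0.48216019]
```

View pics/c5.png

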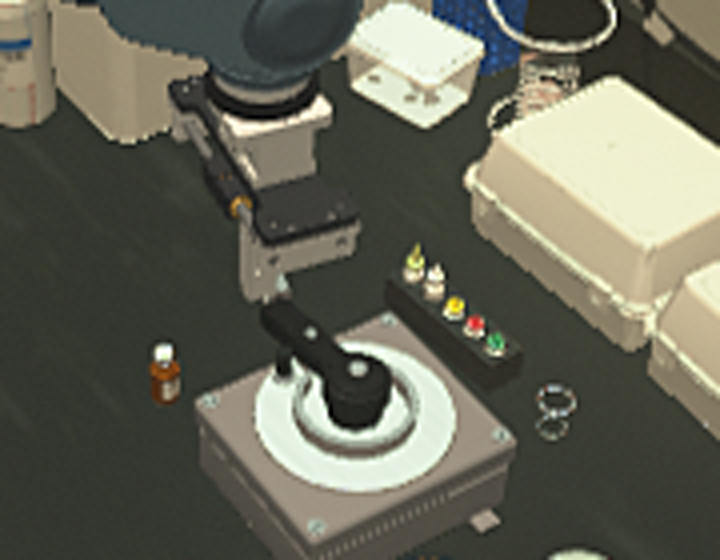

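```bash
python3 -m inch '[[-0.16,0.02,0,0,0,0.7,0],[-0.33,0.04,0,0,0,1.3,0],[-0.41,0.04,0,0,0,1.7,0],[-0.49,0.03,0,0,0,2,0],[-0.57,0.03,0,0,0,2.3,0],[-0.57,0.03,0,0,0,2.3,0]]'
python3 -c "
from h import *
c=robot.read_camera('scene');spots(c,['lever_end','hasp_lug']);print(robot.observe()['ft_force'])
B=np.radians(168.5);P=np.array([.561,-.0172])+.03*(-.57*np.array([np.cos(B),np.sin(B)])+.03*np.array([np.sin(B),-np.cos(B)]));print(P)
hasp(P,154.7,range(32,96,4))"
```

```text
time_s: 10.8
eef_pos: [0.5787, -0.02, 0.0961]
tcp_rot: [180.0, 0.0, 154.3]
ft_force: [0.6, -0.6, 0.3]
finger_gap: 0.002
gripper_force: 0.0
lever_end 0.56 [187.1 266.7] [ 0.5575 -0.0387  0.103 ]
hasp_lug 0.57 [180.3 272.8] [ 0.5917 -0.0213  0.098 ]
[0.72257129 0.39640933 0.54415548]
[ 0.57793614 -0.01972726]
32 -0.08 0.01 0.37 [ 0.5803 -0.0204]
36 -0.24 0.03 1.03 [ 0.5849 -0.0221]
40 -0.41 0.03 1.7 [ 0.5894 -0.024 ]
44 -0.57 0.03 2.37 [ 0.5937 -0.0263]
48 -0.73 0.01 3.03 [ 0.5979 -0.0288]
52 -0.89 -0.02 3.7 [ 0.6018 -0.0317]
56 -1.05 -0.06 4.37 [ 0.6056 -0.0348]
60 -1.2 -0.11 5.03 [ 0.6091 -0.0382]
64 -1.35 -0.17 5.7 [ 0.6124 -0.0418]
68 -1.5 -0.25 6.37 [ 0.6155 -0.0456]
72 -1.64 -0.33 7.03 [ 0.6182 -0.0497]
76 -1.78 -0.42 7.7 [ 0.6207 -0.0539]
80 -1.9 -0.52 8.37 [ 0.6229 -0.0583]
84 -2.02 -0.63 9.03 [ 0.6247 -0.0628]
88 -2.14 -0.75 9.7 [ 0.6263 -0.0674]
92 -2.24 -0.87 10.37 [ 0.6275 -0.0722]
```

Past the jam angle without resistance, and the lever has not moved. Continuing.

```bash
python3 -m inch '[[-0.08,0.01,0,0,0,0.4,0],[-0.24,0.03,0,0,0,1,0],[-0.41,0.03,0,0,0,1.7,0],[-0.57,0.03,0,0,0,2.4,0],[-0.73,0.01,0,0,0,3,0],[-0.89,-0.02,0,0,0,3.7,0],[-1.05,-0.06,0,0,0,4.4,0],[-1.2,-0.11,0,0,0,5,0],[-1.35,-0.17,0,0,0,5.7,0],[-1.5,-0.25,0,0,0,6.4,0],[-1.64,-0.33,0,0,0,7,0],[-1.71,-0.38,0,0,0,7.4,0],[-1.71,-0.38,0,0,0,7.4,0]]'
python3 -c "
from h import *
c=robot.read_camera('scene');spots(c,['lever_end','hasp_lug'])
cv2.imwrite(f'pics/c6.png',cv2.resize(c['img'][110:250,200:380,::-1],None,fx=4,fy=4,interpolation=2))
B=np.radians(154.7);P=np.array([.5779,-.0197])+.03*(-1.71*np.array([np.cos(B),np.sin(B)])-.38*np.array([np.sin(B),-np.cos(B)]));print(P)
hasp(P,110.5,range(74,102,2))"
```

```text
time_s: 12.03
eef_pos: [0.6198, -0.0529, 0.096]
tcp_rot: [-180.0, -0.0, 109.9]
ft_force: [0.3, 0.3, -0.3]
finger_gap: 0.007
gripper_force: 0.0
lever_end 0.93 [186. 262.] [ 0.5489 -0.0274  0.103 ]
lever_end 0.38 [166.  168.2] [0.3662 0.201  0.103 ]
hasp_lug 0.59 [183.4 289.9] [ 0.625  -0.0598  0.098 ]
[ 0.61940756 -0.05193   ]
74 0.0 0.01 -0.0 [ 0.6195 -0.0517]
76 -0.08 0.02 0.33 [ 0.6207 -0.0539]
78 -0.16 0.03 0.67 [ 0.6218 -0.0561]
80 -0.24 0.03 1.0 [ 0.6229 -0.0583]
82 -0.32 0.04 1.33 [ 0.6238 -0.0605]
84 -0.4 0.04 1.67 [ 0.6247 -0.0628]
86 -0.48 0.04 2.0 [ 0.6255 -0.0651]
88 -0.56 0.03 2.33 [ 0.6263 -0.0674]
90 -0.64 0.03 2.67 [ 0.6269 -0.0698]
92 -0.73 0.02 3.0 [ 0.6275 -0.0722]
94 -0.81 0.0 3.33 [ 0.628  -0.0746]
96 -0.89 -0.01 3.67 [ 0.6284 -0.077 ]
98 -0.97 -0.03 4.0 [ 0.6287 -0.0794]
100 -1.04 -0.05 4.33 [ 0.6289 -0.0818]
```

View pics/c6.png

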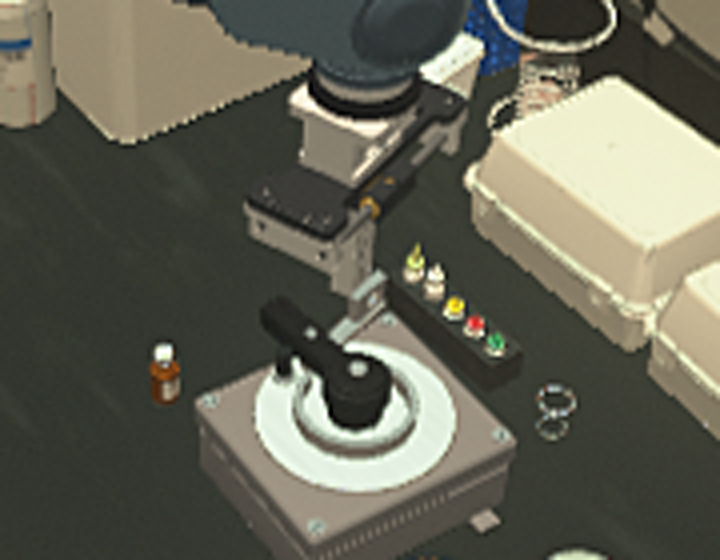

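```bash
(python3 -m inch '[[-0.08,0.02,0,0,0,0.3,0],[-0.16,0.03,0,0,0,0.7,0],[-0.24,0.03,0,0,0,1,0],[-0.32,0.04,0,0,0,1.3,0],[-0.4,0.04,0,0,0,1.7,0],[-0.48,0.04,0,0,0,2,0],[-0.48,0.04,0,0,0,2,0]]'
python3 -m inch '[[-0.08,0,0,0,0,0.3,0],[-0.08,0,0,0,0,0.3,0]]'
python3 -m inch '[[-0.06,0,0,0,0,0.2,0],[-0.06,0,0,0,0,0.2,0]]'
python3 -m inch '[[-0.04,0,0,0,0,0.2,0],[-0.04,0,0,0,0,0.2,0]]') | grep -E "pos|ft"
```

```text
eef_pos: [0.6257, -0.0656, 0.0959]
ft_force: [-0.8, -0.0, 1.6]
eef_pos: [0.6262, -0.0679, 0.096]
ft_force: [0.1, 0.1, -0.3]
eef_pos: [0.6265, -0.069, 0.096]
ft_force: [0.4, 3.5, 0.8]
eef_pos: [0.6268, -0.0695, 0.096]
ft_force: [1.2, 6.4, 0.5]
```

```bash
python3 -m inch '[[0.2,0,0,0,0,0,0],[0.8,0,0,0,0,0,0],[1.2,0,0,0,0,0,0],[1.2,0,-1,0,0,0,0],[1.2,0,-2,0,0,0,0],[1.2,0,-3,0,0,0,0],[2.2,0.5,-3.5,0,0,0,0],[3.2,1,-3.5,0,0,0,0],[4,1.5,-3.5,0,0,0,0],[4,1.5,-3.5,0,0,0,0],[4,1.5,-3.5,0,0,0,0]]'
python3 -c "
from h import *
for n in('scene','top'):
    c=robot.read_camera(n);spots(c,['lever_end','hasp_lug'])
    cv2.imwrite(f'pics/c7{n}.png',cv2.resize(c['img'][110:250,220:400,::-1],None,fx=4,fy=4,interpolation=2))"
```

```text
time_s: 14.18
eef_pos: [0.6636, 0.0527, 0.2007]
tcp_rot: [-180.0, 0.1, 93.8]
ft_force: [-0.1, -0.1, -0.0]
finger_gap: 0.001
gripper_force: 0.0
lever_end 0.58 [183.8 265.2] [ 0.5618 -0.0252  0.103 ]
hasp_lug 0.48 [186.7 294.5] [ 0.6276 -0.0781  0.098 ]
lever_end 0.91 [172.  262.2] [ 0.5652 -0.0389  0.103 ]
hasp_lug 0.46 [149.1 277.9] [ 0.6394 -0.089   0.098 ]
```

View pics/c7scene.png

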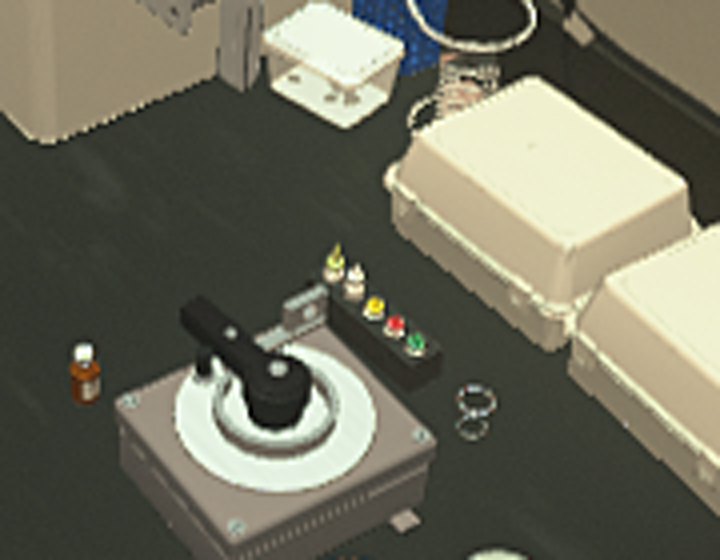

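The lever sits against its post (205,360) and the hasp stands square to it, with the lug at (305,310). The vial hasn't moved and the arm is clear.

```bash
python3 -c "
from workcell import robot
print(robot.sign_off())"
```

```text
the job is handed in; nothing more can be done
None
```

The isolator is locked out and the job is handed in: the lever is against its stop post, the hasp is swung out to its end stop square to the lever, and no contact with the cup, vial, dish, tape or marker showed; sign-off returned no verdict.

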